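Free a clamped tipping tray with a flipped hex key and tip its parts to the low end

TASK

The tipping tray is locked by a clamp dog on a stiff socket screw. Take the hex key out of its leaning holder, turn it over so that its short arm goes fully down into the screw, push its long arm round about a quarter turn anticlockwise (seen from above) so that the dog swings clear of the tray, and leave the key standing in the screw. Then push the tray's end tab right down so that both gears slide to that end, with the tray left tipped; do not shift the bottle, can, tin or wood block round the work.

Things in the scene. Friction and masses are not known exactly. Their poses are not given: they have to be found in the camera images.
- hex_key: L-shaped dark steel hex key, 17 mm across flats, long arm 160 mm, short arm 70 mm, 0.22 to 0.4 kg. Origin at the elbow, where the arms' centre lines cross; +x along the long arm, -z along the short arm; fingers closing along y grip 17 mm. At the start the long arm stands in the holder's tube, leaning 30 deg from vertical, elbow at the top about 0.16 m up, short arm drooping.
- key_short_tip (a point): Centre of the end face of the key's short arm, at (0, 0, -70 mm) in the key's frame.
- key_long_tip (a point): Centre of the end face of the key's long arm, at (160, 0, 0 mm) in the key's frame. With the short arm seated the long arm lies level (sagging up to 8 deg) 70 mm above the socket floor, clear above tray and dog; after the turn it must not lie over the tray, or it stops the tray from tipping.
- key_holder: Fixed holder: base plate 95 x 75 x 10 mm with a round tube, 33 mm outside, 24 mm inside, that leans 30 deg toward the holder's -x; tube mouth 74 mm up. Origin at the centre of the underside. The key's long arm stands 60 mm deep and is drawn out along the tube's axis.
- tray_stand: Fixed grey stand that carries tray and clamp screw; origin on the bench under the middle of the tray's hinge axis, +y toward the tray's low end (the end with the tab). Base plate 170 mm along x, from y = -215 to +60 mm. Hinge axis along x at height 60 mm. The clamp screw's vertical axis is at y = -180 mm.
- tray (a joint): Tilt of the tray about its hinge, rad: 0 level (start), 0.55 is its stop with the tab end down. It has friction and stays where it is left. While the dog covers the other end's wall the tray can not tilt. Pushing the tab down takes about 8 N.
- tray_hinge (a point): This point lies on the hinge axis of the plain aluminium tray at mid width. Tray 140 mm wide (x), 220 mm long (y from -135 to +85 mm), walls 3 mm thick with tops 25 mm above the point; the floor is slippery, its top 2 mm above the point. Axes as the stand's when level, and turning with the tray.
- tray_tab (a point): Centre of the top of the push tab, a flange 64 mm (x) by 36 mm (y) outside the tray's +y end wall, level with the wall top, 85 mm above the bench when level. At full tilt it is about 58 mm lower and 2 mm nearer the hinge.
- clamp_screw (a joint): Angle of the clamp screw, rad, positive anticlockwise from above; starts between -0.3 and 0.3 (dog over the tray's end wall), the dog is clear of the tray beyond about 1.1, stop at 1.65. Friction about 1.1 Nm: stiff, needs about 9 N at 130 mm along the long arm.
- screw_socket (a point): Centre of the floor of the hexagon socket in the screw's head; z up, +y along the dog (turns with the screw). Rim 34 mm above it, 137 mm above the bench: a flared mouth 10 mm deep that guides errors of 3 to 4 mm, then 24 mm of socket with 0.6 mm play. Its corners lie at 30, 90, 150 ... deg from x; the long arm must point over a corner (six ways, 4 deg of play). Head 41 mm across.
- gear: Steel spur gear lying in the tray at the screw's end, 64 mm diameter, 22 mm high; origin at the centre of its underside.
- small_gear: Dark spur gear lying in the tray beside the big one, 48 mm diameter, 20 mm high; origin at the centre of its underside.
- oil_bottle: Bystander: upright blue oil bottle, 43 x 62 x 167 mm; origin at the centre of its underside.
- spray_can: Bystander: upright spray can, 64 mm diameter, 192 mm high; origin at the centre of its underside.
- grease_tin: Bystander: round tin, 68 mm diameter, 60 mm high; origin at the centre of its underside.
- piston: Bystander: piston 66 mm diameter, 58 mm high, stuck fast to the bench; origin at the centre of its underside.
- wood_block: Bystander: wooden block lying on the bench, 45 x 120 x 38 mm, long side along its y; origin at the centre of its underside.
Mind the look-alikes: they are no part of the job. What is shaped like the gear but blue is not meant.

How it is judged (in metres and radians):
On the way, in this order (a step that is already met when the one before it is completed fails the run):
1. the key's short arm is fully down in the screw's socket, the screw not yet turned (z of key_short_tip in the frame of screw_socket below 0.008 m and horizontal distance between key_short_tip and screw_socket below 0.006 m and angle between hex_key's own z axis and vertical below 0.2 rad and value of joint clamp_screw below 0.7 rad), for 0.2 s.
2. the key, its short arm still in the socket, has turned the screw so far that the dog is well clear of the tray (value of joint clamp_screw above 1.15 rad and distance between key_short_tip and screw_socket below 0.012 m), for 0.1 s.
3. the tray is pushed down to its stop (value of joint tray above 0.48 rad), for 0.1 s.
At the end, for the whole second after the job is handed in: Screw beyond 1.1 rad, key upright in it (short tip within 15 mm of the socket floor, tilt under 0.25 rad); tray left tipped over 0.42 rad, both gears at rest in it, centres over 30 mm past the hinge toward the tab (value of joint clamp_screw above 1.1 rad and distance between key_short_tip and screw_socket below 0.015 m and angle between hex_key's own z axis and vertical below 0.25 rad and value of joint tray above 0.42 rad and y of gear in the frame of tray_hinge between 0.03 and 0.085 m and y of small_gear in the frame of tray_hinge between 0.03 and 0.085 m and z of gear in the frame of tray_hinge between -0.01 and 0.015 m and z of small_gear in the frame of tray_hinge between -0.01 and 0.015 m and linear speed of each of gear, small_gear, hex_key below 0.03 m/s); the robot touches nothing.
It fails at once if a bystander is shifted by more than 40 mm or knocked over (distance of any of oil_bottle, spray_can, grease_tin, wood_block from where it was at the start of the episode above 0.04 m or angle between any of oil_bottle, spray_can's own z axis and vertical above 0.6 rad).
It also fails if it takes over 48 s, if anything falls off the work surface, if the arm or the gripper's body presses on something with over 40 N, if the wrist force passes 120 N, or if a joint passes its speed limit or range.

ROBOT

A 7-joint arm with a two-finger parallel gripper is mounted at the origin on a cart in front of the work surface, level with it; the furniture and walls round the work are solid. World frame = base frame: x ahead of the robot, y to its left, z up, the work surface at z = 0. Lengths are in m, angles in degrees, forces in N, time in s.
With the tool pointing down it reaches from about 0.35 to 0.775 m from the base axis. Payload 3.1 kg.
Tool frame: the origin (TCP) lies on the centre line of the jaws, within the pads' length; the fingertips stand 17 mm ahead of it and the grasp point (between the pads) lies 2 mm behind it (robot.tip_reach is the distance from the TCP to the fingertips, in m); z points along the fingers, y is the direction in which the jaws open and shut (so a half turn about z gives the same grasp; the last joint's range is limited). The gripper opens to 85 mm and grips with 20 to 120 N. Pads are 22 mm wide; open, the fingers measure 114 mm over their backs; the gripper's body (76 mm by 85 mm) begins 54 mm behind the grasp point. The pads swing forward as they close: fully open they stand 13 mm farther back than shut.
Start: joints at [71.293, 17.813, 0.802, 86.603, -0.252, 75.585, -1.558], TCP at [0.155, -0.528, 0.248] pointing down, gripper open.
Joint ranges: [-154.91, 154.91], [-16.99, 109.72], [-72.82, 74.43], [7.12, 147.25], [-82.49, 262.49], [11.32, 116.49], [-174.64, 174.64]. Speed limits (degrees/s): [159.86, 159.86, 180, 180, 180, 180, 180].

INTERFACE

Orientations are given as [roll, pitch, yaw] about the fixed x, y, z axes, in that order (R = Rz(yaw) Ry(pitch) Rx(roll)).
In Python, from station import robot, fingers, vision, workorder, recognise gives the robot as it stands. Calls block until the motion is done:
- robot.move_to(position, orientation): joint-space move of the TCP to a pose.
- robot.line_to(position, orientation=None, velocity=0.15, f_stop=None): straight line of the TCP; orientation=None keeps the orientation; velocity is the mean speed in m/s. With f_stop (N) it stops when the force on the tool has changed by that much, and returns True; else False.
- robot.move_j(angles): joint-space move.
- fingers.gripper_to(opening, force=None): opening from 0.0 (shut) to 1.0 (fully open); force is the grip in N (None keeps the last); returns when the fingers have stopped.
- robot.pause(seconds).
- robot.inverse_kinematics(position, orientation): joint angles nearest the present ones, or None.
- vision.grab_frame(name): name is "scene" or "top" or "wrist"; returns the picture (384x512x3 uint8, red, green, blue); there is no depth.
- vision.calibration(name): a dict with "mtx" (3x3 intrinsics, pixels), "extrinsics" (4x4, takes a point from world to camera coordinates); the wrist camera has in their place "T_tool_cam" (4x4, takes a point from camera to tool coordinates, whose origin is the TCP and whose axes are the flange's). Camera axes: x right, y up, looking along -z (the intrinsics and any distortion apply to the point x, -y, -z); pixel columns grow to the right and rows downward; lengths in m; the calibration is good to about 2 mm. A picture is of the moment at which its call begins: read the wrist's pose just before it. calibration takes no time and is no camera call.
A pose or a line that the arm cannot do raises robot.PlanningError and nothing moves.
- workorder.close_job(): hands the job in, once; it reports no verdict.
Trained networks look in the newest picture that a camera, given by its name, has taken for a name from the list of things; names that differ only in an ending like _2 or _b are one class to them, and where a whole thing is asked for, a point or a joint stands for the part that bears it (a point fixed in the world has none). Each returns a list of dicts, best first, with "p" (0 to 1); they miss things now and then, are a little off and sometimes report something else, mostly with a low value. They report only what shows in the picture. A call takes as long as a camera call. They do not tell look-alikes from the thing itself.
- recognise(label, camera): "rect" ([centre column, centre row, width, height] in pixels, round what is visible of it).
Readings, each from a call of its own:
- robot.current_time_s(): time.
- robot.current_joint_positions(): joint angles.
- robot.current_dq(): joint speeds.
- robot.current_joint_torque(): joint torques, N m.
- robot.current_tool_pos(): TCP position.
- robot.current_eef_rot(): TCP orientation.
- robot.current_contact_force(): force on the tool from outside, world axes, zero at the start.
- robot.current_torque(): the same for the moment, N m.
- robot.current_finger_gap(): opening from 0.0 (shut) to 1.0 (fully open).
Only numpy, scipy, OpenCV 4.12 (cv2) and the standard library are available. Lean on these libraries where they do the work, as an engineer would, in place of code of your own. Each camera call takes 0.05 s, during which the arm holds its last target. There are 200 camera calls.

## Working session

There is one attempt and no reset: what is moved stays moved. The work goes in short steps, each a Python script; the robot and the scene stay as the last script left them, time stands still between calls to the robot, and variables do not carry over. Pictures are saved under pics/ and viewed, about 8 in all and at most 12, crops included, and the job is handed in when it is done.

```bash
ls; mkdir -p pics; cat > h.py <<'E'
import numpy as np, cv2
from station import robot, fingers, vision, workorder, recognise
from scipy.spatial.transform import Rotation as Rot
def cam(name):
    c=vision.calibration(name); K=np.array(c["mtx"])
    if name=="wrist":
        T=np.eye(4);T[:3,:3]=Rot.from_euler('xyz',robot.current_eef_rot(),degrees=True).as_matrix();T[:3,3]=robot.current_tool_pos()
        E=np.linalg.inv(T@np.array(c["T_tool_cam"]))
    else: E=np.array(c["extrinsics"])
    return K,E
def proj(P,ke):
    K,E=ke; p=np.atleast_2d(P)@E[:3,:3].T+E[:3,3]; p=p*[1,-1,-1]; q=p@K.T; return q[:,:2]/q[:,2:]
def ray(px,ke):
    K,E=ke; d=np.linalg.inv(K)@[px[0],px[1],1]; d=d*[1,-1,-1]; R=E[:3,:3]; return -R.T@E[:3,3], R.T@d
def atz(px,ke,z):
    o,d=ray(px,ke); return o+d*(z-o[2])/d[2]
def save(img,n,s=1):
    cv2.imwrite(n,cv2.cvtColor(cv2.resize(img,None,fx=s,fy=s,interpolation=cv2.INTER_CUBIC),cv2.COLOR_RGB2BGR))
E
python3 - <<'E'
from h import *
print(robot.current_time_s(), {n:[k for k in vision.calibration(n)] for n in("scene","top","wrist")})
for n in("scene","top"):
    im=vision.grab_frame(n); save(im,f"pics/{n}0.png",1.5); ke=cam(n); print(n,ke[0].round(1).tolist(),(-ke[1][:3,:3].T@ke[1][:3,3]).round(3))
    for l in ["hex_key","key_holder","tray_stand","tray_tab","screw_socket","clamp_screw","gear","small_gear","oil_bottle","spray_can","grease_tin","piston","wood_block"]:
        try: print(l,[(np.round(r["rect"]).astype(int).tolist(),round(r["p"],2)) for r in recognise(l,n)][:3])
        except Exception as e: print(l,e)
E
```

```text
pics
0.0 {'scene': ['mtx', 'extrinsics'], 'top': ['mtx', 'extrinsics'], 'wrist': ['mtx', 'T_tool_cam']}
scene [[438.7, 0.0, 260.9], [0.0, 438.7, 192.5], [0.0, 0.0, 1.0]] [-0.674 -0.671  0.862]
hex_key [([318, 207, 25, 22], 0.46)]
key_holder [([335, 238, 36, 27], 0.84), ([231, 210, 11, 12], 0.71), ([368, 241, 41, 15], 0.46)]
tray_stand [([232, 213, 89, 64], 0.69), ([319, 208, 21, 24], 0.6)]
tray_tab [([219, 200, 60, 39], 0.76)]
screw_socket [([255, 203, 27, 19], 0.86)]
clamp_screw [([252, 202, 27, 12], 0.75)]
gear [([290, 239, 19, 11], 0.73)]
small_gear [([258, 239, 24, 42], 0.17)]
oil_bottle [([259, 240, 23, 48], 0.96), ([334, 238, 35, 28], 0.53)]
spray_can [([195, 162, 21, 48], 0.98)]
grease_tin [([308, 204, 16, 25], 0.82)]
piston [([284, 195, 18, 21], 0.82), ([245, 200, 24, 11], 0.43)]
wood_block [([369, 241, 36, 12], 0.76), ([253, 203, 25, 16], 0.73)]
top [[363.3, 0.0, 256.6], [0.0, 363.3, 186.9], [0.0, 0.0, 1.0]] [ 0.406 -0.121  1.128]
hex_key [([329, 177, 38, 20], 0.75)]
key_holder [([347, 190, 36, 27], 0.88), ([252, 204, 32, 13], 0.42)]
tray_stand [([215, 199, 122, 67], 0.83)]
tray_tab [([201, 196, 87, 64], 0.63)]
screw_socket [([253, 203, 36, 12], 0.72)]
clamp_screw [([252, 206, 31, 14], 0.62), ([297, 137, 20, 29], 0.53), ([257, 134, 21, 24], 0.52)]
gear [([232, 188, 20, 18], 0.91), ([132, 205, 19, 19], 0.87), ([301, 207, 19, 22], 0.53)]
small_gear [([227, 211, 19, 15], 0.63), ([377, 163, 44, 22], 0.61)]
oil_bottle [([284, 248, 22, 13], 0.86)]
spray_can [([253, 203, 32, 11], 0.59)]
grease_tin [([294, 134, 23, 28], 0.67), ([234, 188, 22, 24], 0.19)]
piston [([258, 134, 21, 25], 0.88)]
wood_block [([378, 164, 39, 20], 0.86)]
```

View pics/top0.png

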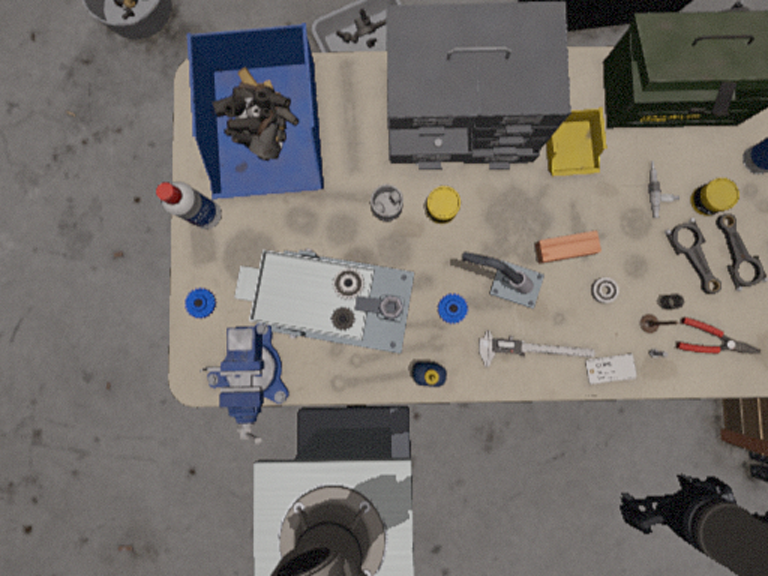

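View pics/scene0.png

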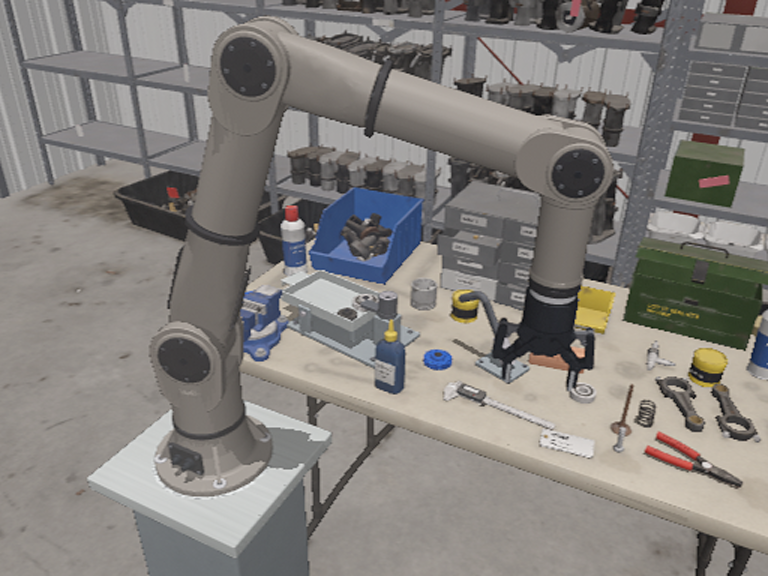

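The top view shows the holder at about (517,284) with the key leaning left, the screw at (391,306), the tray tab at (246,283) and the bottle at (432,376). Blue gears and the second yellow tin are look-alikes. Next I take close wrist views.

```bash
python3 - <<'E'
from h import *
print(np.array(vision.calibration("wrist")["T_tool_cam"]).round(3).tolist(), np.array(vision.calibration("wrist")["mtx"]).round(1).tolist())
print(robot.current_eef_rot())
ims=[]
for i,(p,yaw) in enumerate([((0.40,-0.40,0.40),-90),((0.40,-0.12,0.36),-90)]):
    for y in (yaw,yaw+180):
        q=robot.inverse_kinematics(p,[180,0,y])
        if q is not None: break
    print(p,y,np.round(q,1)); robot.move_j(q); robot.pause(0.3)
    ke=cam("wrist"); im=vision.grab_frame("wrist"); np.savez(f"w{i}.npz",K=ke[0],E=ke[1],im=im); save(im,f"pics/w{i}.png",1.5)
    for l in ["hex_key","key_holder","screw_socket","clamp_screw","tray_stand","oil_bottle"]:
        print(l,[(np.round(r["rect"]).astype(int).tolist(),round(r["p"],2)) for r in recognise(l,"wrist")][:3])
print(robot.current_time_s())
E
```

```text
[[0.001, 0.965, 0.264, 0.067], [1.0, -0.001, 0.001, 0.001], [0.001, 0.264, -0.965, -0.124], [0.0, 0.0, 0.0, 1.0]] [[318.0, 0.0, 249.9], [0.0, 318.0, 186.0], [0.0, 0.0, 1.0]]
[1.79999743e+02 1.34331702e-03 1.63242691e+01]
(0.4, -0.4, 0.4) -90 [  38.7   18.5    6.8   64.9   -2.2   96.8 -135.1]
hex_key [([162, 199, 41, 75], 0.71)]
key_holder [([186, 152, 59, 72], 0.74)]
screw_socket [([214, 321, 28, 19], 0.75)]
clamp_screw [([217, 318, 27, 19], 0.8)]
tray_stand [([219, 306, 104, 75], 0.81), ([164, 200, 39, 75], 0.74)]
oil_bottle [([294, 278, 39, 71], 0.73), ([162, 203, 40, 78], 0.31)]
(0.4, -0.12, 0.36) -90 [  17.2    0.    -2.8   92.     0.    87.9 -165.6]
hex_key [([112, 15, 24, 30], 0.78), ([309, 93, 48, 58], 0.42)]
key_holder []
screw_socket [([204, 171, 37, 72], 0.79)]
clamp_screw [([204, 170, 44, 75], 0.59)]
tray_stand [([206, 229, 138, 234], 0.88), ([110, 15, 24, 29], 0.33)]
oil_bottle [([311, 93, 46, 55], 0.82)]
5.8
```

View pics/w0.png

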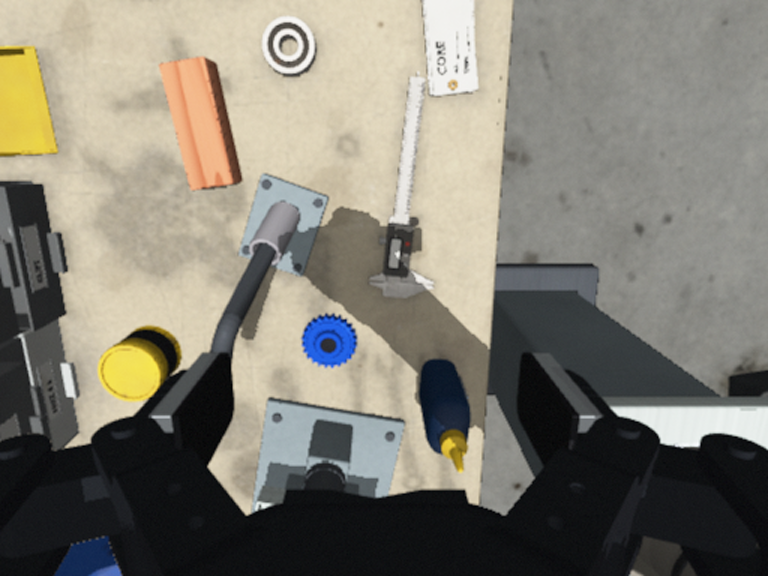

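View pics/w1.png

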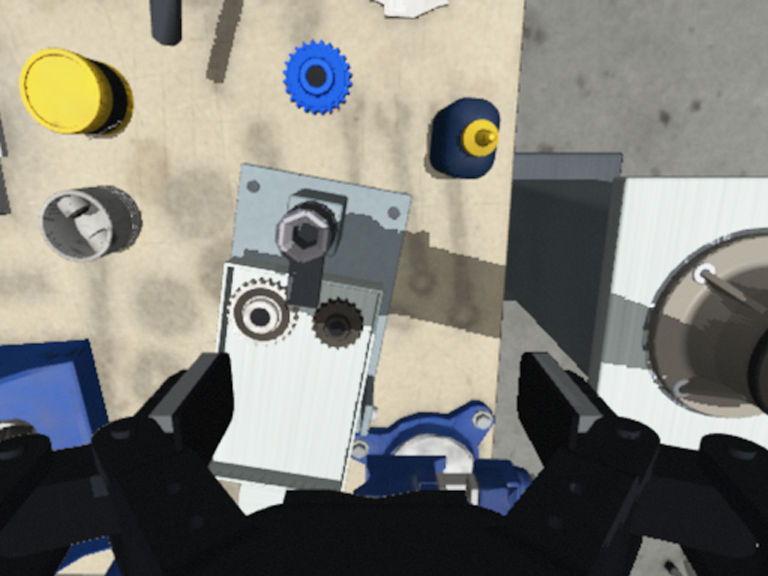

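The w0 view shows the holder plate corners at (264,174), (327,196), (301,274), (240,252) and the tube mouth near (267,247). The key's long arm runs to an elbow near (228,330). The w1 view shows the hex socket at (305,235), the dog pointing down to (306,307), and the key's short arm end at (167,42). I compute the poses and make an annotated crop.

```bash
python3 - <<'E'
from h import *
a=np.load("w0.npz");b=np.load("w1.npz");k0=(a["K"],a["E"]);k1=(b["K"],b["E"])
f=lambda x,y:(x/1.5-.17,y/1.5-.17)
C=np.array([atz(f(*p),k0,.01) for p in [(264,174),(327,196),(301,274),(240,252)]]);print("holder corners",C.round(3).tolist(),[np.linalg.norm(C[i]-C[i-1]).round(3) for i in range(4)])
hc=C.mean(0); ax=(C[3]+C[2]-C[0]-C[1]); print("centre",hc,"-x dir ang",np.degrees(np.arctan2(ax[1],ax[0])))
m=atz(f(267,246),k0,.074);print("mouth",m)
el=atz(f(228,330),k0,.16);print("elbow w0",el)
kt=cam("top")
print("short tip ~", atz(f(167,36),k1,.125))
S=atz(f(305,234),k1,.137);print("screw rim",S)
P=np.array([atz(f(*p),k1,.008) for p in [(242,164),(411,194)]]);d=P[1]-P[0];print("stand edge",P.round(3).tolist(),np.linalg.norm(d).round(3),"ang",np.degrees(np.arctan2(d[1],d[0])))
W=np.array([atz(f(*p),k1,.085) for p in [(231,263),(383,290)]]);d=W[1]-W[0];print("wall",W.round(3).tolist(),np.linalg.norm(d).round(3),np.degrees(np.arctan2(d[1],d[0])))
D=[(atz(f(*p),k1,.1),atz(f(*q),k1,.1)) for p,q in [((290,258),(288,305)),((324,262),(322,305))]]
for p,q in D: print("dog ang",np.degrees(np.arctan2(*(q-p)[[1,0]])))
print("top: mouth/elbow/screw",[atz(p,kt,z).round(3).tolist() for p,z in [((391/1.5,306/1.5),.137)]])
im=b["im"]
x=cv2.resize(im[136:176,178:228],None,fx=8,fy=8,interpolation=cv2.INTER_CUBIC)
t=vision # top crop of key
tp=cv2.cvtColor(cv2.imread("pics/top0.png"),cv2.COLOR_BGR2RGB)[240:320,440:560]
y=cv2.resize(tp,(480,320),interpolation=cv2.INTER_CUBIC)[:,:380]
save(np.hstack([x,y]),"pics/crop.png")
E
```

```text
holder corners [[0.517, -0.442, 0.01], [0.451, -0.419, 0.01], [0.482, -0.333, 0.01], [0.549, -0.358, 0.01]] [np.float64(0.09), np.float64(0.07), np.float64(0.092), np.float64(0.071)]
centre [ 0.49971913 -0.38761154  0.01      ] -x dir ang 69.70709507514434
mouth [ 0.50362145 -0.37721642  0.074     ]
elbow w0 [ 0.51979972 -0.3247619   0.16      ]
short tip ~ [ 0.54260748 -0.26290451  0.125     ]
screw rim [ 0.45177876 -0.1277452   0.137     ]
stand edge [[0.529, -0.174, 0.008], [0.365, -0.145, 0.008]] 0.167 ang 170.00433190524558
wall [[0.524, -0.094, 0.085], [0.393, -0.069, 0.085]] 0.133 169.42877099150334
dog ang 84.84717642087388
dog ang 85.70795427941734
top: mouth/elbow/screw [[0.454, -0.125, 0.137]]
```

View pics/crop.png

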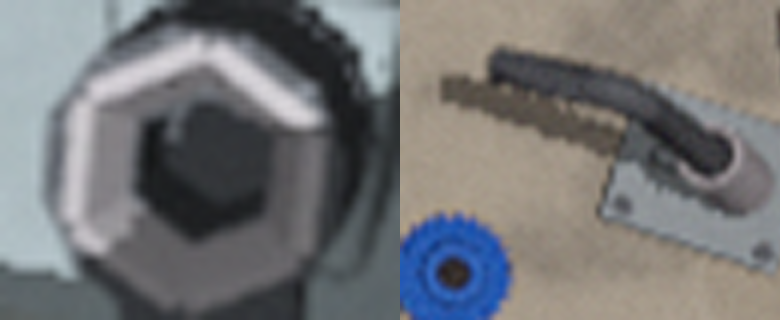

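```bash
cat >> h.py <<'E'
SC=np.array([0.4525,-0.1265]); FL=0.103; HD=265.0   # socket axis, floor z, heading for long arm
BETA=25.; GX=.040
def key_R(head,elev):
    """key frame: x_key horizontally toward `head` deg, raised by elev deg"""
    return Rot.from_euler('z',head,degrees=True)*Rot.from_euler('y',-elev,degrees=True)
b=np.radians(BETA)
# tool axes in key frame (columns): x=(-cos,0,-sin), y, z=(sin,0,-cos)
KT=Rot.from_matrix(np.array([[-np.cos(b),0,np.sin(b)],[0,1,0],[-np.sin(b),0,-np.cos(b)]]))
def tool(elbow,Rk,gx=GX,kt=None):
    kt=kt or KT
    p=np.array(elbow)+Rk.apply([gx,0,0]); return p,(Rk*kt).as_euler('xyz',degrees=True)
M=np.array([0.5036,-0.3772,0.074]); HH=70.5
RK0=key_R(HH+180,-60); EL0=M-.1*RK0.apply([1,0,0])
E
python3 - <<'E'
from h import *
print(np.linalg.det(KT.as_matrix()),EL0,RK0.apply([[1,0,0],[0,0,-1]]))
a=np.load("w0.npz");c=np.load("w1.npz")
st=EL0+RK0.apply([0,0,-.07])
kt=cam("top");print("top elbow,tip pred",proj([EL0,st],kt).round(1).tolist(),"meas (333.5,175) (310,171)")
print("w0 elbow pred*1.5",(proj([EL0,st],(a["K"],a["E"]))*1.5).round(0).tolist(),"w1 tip",(proj([st],(c["K"],c["E"]))*1.5).round(0).tolist())
print("bottle",atz((470/1.5,140/1.5),(c["K"],c["E"]),.15))
def ik(p,o,n): 
    q=robot.inverse_kinematics(p,o); print(n,np.round(p,3),np.round(o,0),None if q is None else np.round(q,0)); return q
p,o=tool(EL0,RK0); zt=Rot.from_euler('xyz',o,degrees=True).apply([0,0,1])
ik(p-.1*zt,o,"pre");ik(p,o,"grasp");ax=RK0.apply([-1,0,0]);ik(p+.09*ax,o,"out")
for el in(-30,0):
  for e in [(SC[0],SC[1],FL+.07+.06),(SC[0],SC[1],FL+.07)]: 
    p,o=tool(e,key_R(HD,el));ik(p,o,f"ins {el}")
V=Rot.from_matrix(np.diag([-1.,1,-1]))
for d in(0,30,60,85):
    for kt in(V,KT):
        p,o=tool([*SC,FL+.07],key_R(HD+d,0),.11,kt);ik(p,o,f"push{d}")
E
```

```text
1.0000000000000002 [ 0.52029034 -0.33006793  0.16060254] [[-0.16690343 -0.47132075 -0.8660254 ]
 [ 0.28908522  0.81635148 -0.5       ]]
top elbow,tip pred [[336.6, 177.5], [313.1, 172.2]] meas (333.5,175) (310,171)
w0 elbow pred*1.5 [[226.0, 324.0], [221.0, 369.0]] w1 tip [[168.0, 19.0]]
bottle [ 0.33603973 -0.1936386   0.15      ]
pre [ 0.494 -0.403  0.208] [-180.  -35.   70.] [ 43.  44.  20.  61. -40. 100.  42.]
grasp [ 0.514 -0.349  0.126] [-180.  -35.   70.] [ 39.  44.  17.  74. -40.  88.  44.]
out [ 0.529 -0.307  0.204] [-180.  -35.   70.] [ 35.  37.  17.  73. -40.  92.  38.]
ins -30 [ 0.449 -0.161  0.213] [-180.   -5.   85.] [ 24.  12.  -3. 100.  -4.  70.  17.]
ins -30 [ 0.449 -0.161  0.153] [-180.   -5.   85.] [ 25.  15.  -5. 105.  -4.  62.  17.]
ins 0 [ 0.449 -0.166  0.233] [-180.   25.   85.] [ 19.  11. -21. 103.  30.  72. -18.]
ins 0 [ 0.449 -0.166  0.173] [-180.   25.   85.] [ 18.  14. -21. 108.  33.  66. -23.]
push0 [ 0.443 -0.236  0.173] [-180.    0.   85.] [ 31.  16.  -6. 101.   2.  64.  20.]
push0 [ 0.443 -0.236  0.173] [-180.   25.   85.] [ 24.  14. -18. 108.  34.  62. -15.]
push30 [ 0.499 -0.226  0.173] [-180.    0.  115.] [ 64.  34. -62.  92.  31.  73.  22.]
push30 [ 0.499 -0.226  0.173] [-180.   25.  115.] [ 60.  22. -61. 110.  51.  58.  -1.]
push60 [ 0.543 -0.19   0.173] [-180.    0.  145.] [ 57.  37. -62.  88.  33.  75.  47.]
push60 [ 0.543 -0.19   0.173] [-180.   25.  145.] [ 63.  20. -61. 111.  44.  44.  32.]
push85 [ 0.561 -0.146  0.173] [-180.    0.  170.] [ 52.  38. -62.  87.  34.  76.  67.]
push85 [ 0.561 -0.146  0.173] [-180.   25.  170.] [ 65.  20. -61. 111.  30.  37.  68.]
```

```bash
python3 - <<'E'
from h import *
p,o=tool(EL0,RK0); zt=Rot.from_euler('xyz',o,degrees=True).apply([0,0,1])
robot.move_to(p-.17*zt+[0,0,.03],o); robot.line_to(p-.10*zt,velocity=.2); robot.pause(.3)
ke=cam("wrist"); im=vision.grab_frame("wrist"); np.savez("w2.npz",K=ke[0],E=ke[1],im=im)
ln=[EL0+RK0.apply(v) for v in ([.1,0,0],[.08,0,0],[.04,0,0],[0,0,0],[0,0,-.035],[0,0,-.07])]
px=proj(ln,ke);print(px.round(1).tolist(), [(np.round(r["rect"]).tolist(),r["p"]) for r in recognise("hex_key","wrist")])
im=im.copy()
for q in px: cv2.circle(im,tuple(int(round(v)) for v in q),2,(255,0,0),-1)
save(im,"pics/w2.png",1.5); print(robot.current_time_s())
E
```

```text
[[249.1, 242.7], [249.1, 227.0], [249.1, 190.3], [249.0, 144.6], [249.1, 118.8], [249.2, 98.2]] [([252.0, 164.0, 22.0, 162.0], 0.88)]
9.8
```

View pics/w2.png

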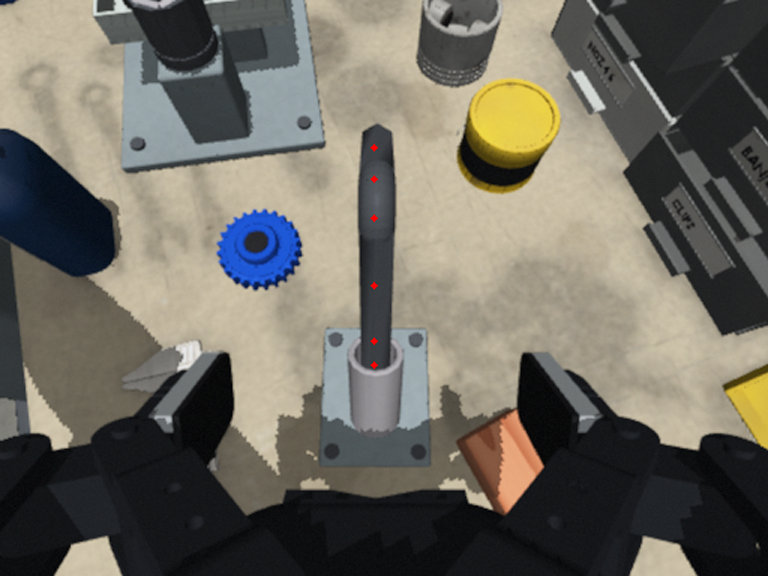

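Good alignment: the projected key points (red dots, elbow at (374,218)) lie on the key. I grasp it and draw it out.

```bash
python3 - <<'E'
from h import *
p,o=tool(EL0,RK0); ax=RK0.apply([-1,0,0])
print(robot.line_to(p,velocity=.12,f_stop=15)); print(robot.current_tool_pos()-p)
fingers.gripper_to(0.0,force=110); print("gap",robot.current_finger_gap(),robot.current_contact_force())
robot.line_to(p+.095*ax,velocity=.12); print(robot.current_contact_force(), robot.current_finger_gap())
# turn over, high above between
el=np.array([SC[0],SC[1]-.03,FL+.07+.09]); q,oo=tool(el,key_R(HD,0)); robot.line_to(robot.current_tool_pos()+np.array([0,0,.05]),velocity=.2)
robot.move_to(q,oo); robot.pause(.3)
ke=cam("wrist"); im=vision.grab_frame("wrist"); np.savez("w3.npz",K=ke[0],E=ke[1],im=im)
Rk=key_R(HD,0); px=proj([el+Rk.apply(v) for v in ([-.0085,0,.0085],[-.0085,0,-.07],[.0085,0,-.07])]+[[*SC,.137],[*SC,.103]],ke);print(px.round(1).tolist(),robot.current_finger_gap(),robot.current_tool_pos()-q,robot.current_contact_force())
im=im.copy()
for x in px: cv2.circle(im,tuple(int(round(v)) for v in x),1,(255,0,0),-1)
save(im,"pics/w3.png",1.5); save(np.hstack([vision.grab_frame("scene")[100:300,180:400],vision.grab_frame("top")[100:300,180:340]]),"pics/sc3.png",2);print(robot.current_time_s())
E
```

```text
False
[-3.93250210e-05 -1.06038605e-03  6.65769007e-04]
gap 0.16151517025281387 [-0.05344933 -0.26104191  0.69917473]
[-0.53101585 -0.7162143  -3.57564431] 0.16102595109594586
[[249.6, 183.7], [249.8, 82.8], [249.9, 113.8], [245.4, 9.6], [246.0, -1.7]] 0.16027819366036256 [-0.00021393 -0.00089697 -0.00023116] [ 0.0401469  -0.19636898 -3.00225746]
14.2583
```

View pics/w3.png

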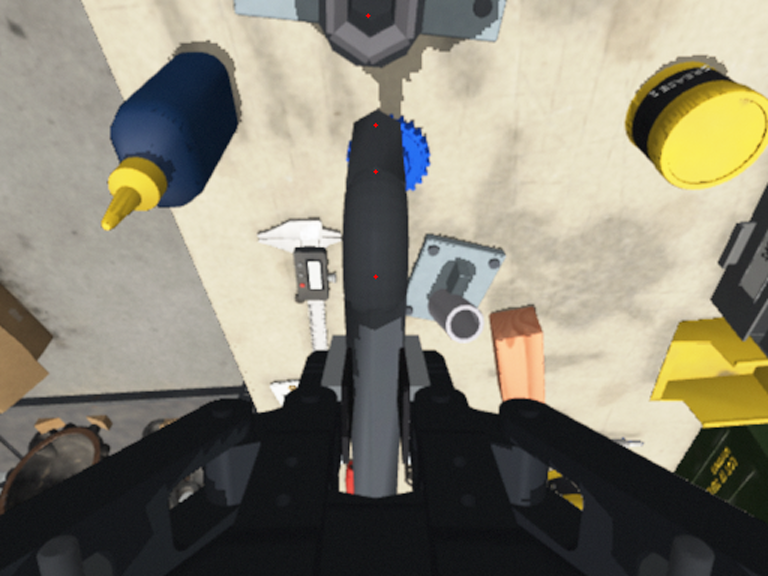

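The key is held on the centre line. Its tip's upper edge is at about (377,108) against a predicted ~121, so the tip is about 5 mm further out than modelled. The side view should separate slip from tilt.

View pics/sc3.png

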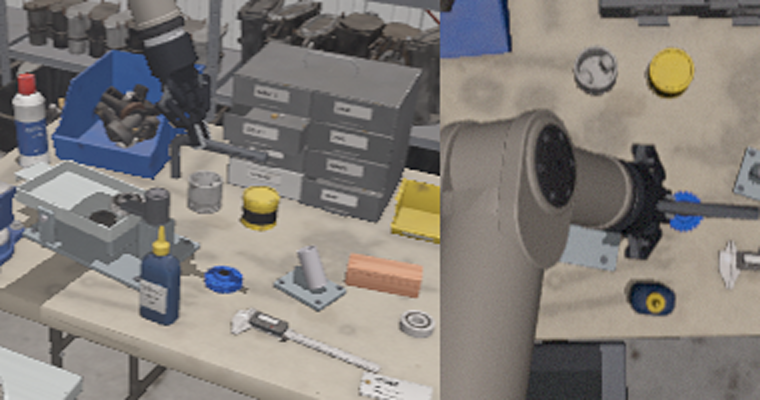

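```bash
python3 - <<'E'
from h import *
a=np.load("w3.npz");k3=(a["K"],a["E"]);ks=cam("scene");kt=cam("top")
p=robot.current_tool_pos(); R=Rot.from_euler('xyz',robot.current_eef_rot(),degrees=True)*KT.inv()
for dx in(0,.004,.008):
  for th in(-6,-3,0,3,6):
    Rk=R*Rot.from_euler('y',-th,degrees=True); el=p-Rk.apply([GX+dx,0,0])
    f=lambda *v: el+Rk.apply(v)
    w=proj([f(-.0098,0,-.07)],k3)[0,1]*1.5
    s=(proj([f(0,0,-.07),f(.16,0,0),f(-.007,0,.007)],ks)-[180,100])*2
    t=(proj([f(.16,0,0)],kt)-[180,100])*2+[440,0]
    print(dx,th,"w3 tip row",w.round(0),"scene st,lt,elb",s.round(0).tolist(),"top lt",t.round(0).tolist())
# silhouette rows: print brightness along column 250 near tip
im=a["im"]; print(im[60:100,250].sum(1).tolist(), im[60:90,247].sum(1).tolist())
np.save("sc.npy",vision.grab_frame("scene")); 
E
```

```text
0 -6 w3 tip row 107.0 scene st,lt,elb [[172.0, 165.0], [269.0, 163.0], [174.0, 121.0]] top lt [[760.0, 214.0]]
0 -3 w3 tip row 114.0 scene st,lt,elb [[173.0, 167.0], [269.0, 159.0], [173.0, 123.0]] top lt [[761.0, 213.0]]
0 0 w3 tip row 122.0 scene st,lt,elb [[175.0, 169.0], [270.0, 156.0], [173.0, 124.0]] top lt [[763.0, 213.0]]
0 3 w3 tip row 129.0 scene st,lt,elb [[177.0, 170.0], [270.0, 152.0], [173.0, 126.0]] top lt [[764.0, 213.0]]
0 6 w3 tip row 137.0 scene st,lt,elb [[179.0, 172.0], [270.0, 148.0], [173.0, 127.0]] top lt [[765.0, 213.0]]
0.004 -6 w3 tip row 94.0 scene st,lt,elb [[170.0, 164.0], [266.0, 162.0], [171.0, 121.0]] top lt [[757.0, 213.0]]
0.004 -3 w3 tip row 102.0 scene st,lt,elb [[171.0, 166.0], [267.0, 158.0], [171.0, 122.0]] top lt [[758.0, 213.0]]
0.004 0 w3 tip row 110.0 scene st,lt,elb [[173.0, 168.0], [267.0, 155.0], [171.0, 124.0]] top lt [[759.0, 213.0]]
0.004 3 w3 tip row 118.0 scene st,lt,elb [[175.0, 170.0], [267.0, 151.0], [171.0, 125.0]] top lt [[760.0, 213.0]]
0.004 6 w3 tip row 126.0 scene st,lt,elb [[177.0, 172.0], [267.0, 148.0], [170.0, 127.0]] t
[... 243 characters left out ...]
213.0]]
0.008 0 w3 tip row 97.0 scene st,lt,elb [[171.0, 167.0], [265.0, 154.0], [169.0, 123.0]] top lt [[756.0, 213.0]]
0.008 3 w3 tip row 105.0 scene st,lt,elb [[173.0, 169.0], [265.0, 151.0], [168.0, 125.0]] top lt [[757.0, 213.0]]
0.008 6 w3 tip row 114.0 scene st,lt,elb [[175.0, 171.0], [265.0, 147.0], [168.0, 126.0]] top lt [[758.0, 212.0]]
[636, 633, 635, 638, 639, 642, 649, 650, 645, 645, 641, 638, 598, 405, 156, 151, 143, 153, 147, 151, 146, 151, 153, 149, 151, 154, 148, 150, 155, 153, 157, 155, 147, 151, 155, 157, 156, 156, 159, 158] [631, 633, 636, 638, 633, 639, 642, 638, 633, 632, 633, 639, 635, 634, 517, 214, 140, 141, 144, 144, 149, 155, 152, 152, 148, 150, 153, 155, 156, 152]
```

```bash
python3 - <<'E'
from h import *
im=np.load("sc.npy");ks=cam("scene");x0,y0,s=252,155,10
c=cv2.resize(im[y0:y0+45,x0:x0+72],None,fx=s,fy=s,interpolation=cv2.INTER_CUBIC)
p=robot.current_tool_pos(); R=Rot.from_euler('xyz',robot.current_eef_rot(),degrees=True)*KT.inv()
for dx,th,col in[(.004,0,(255,0,0)),(0.0015,-3,(0,255,0)),(-.001,-6,(255,255,0))]:
    Rk=R*Rot.from_euler('y',-th,degrees=True); el=p-Rk.apply([GX+dx,0,0])
    q=((proj([el+Rk.apply(v) for v in([0,0,-.07],[0,0,0],[.16,0,0])],ks)-[x0,y0]+.5)*s).astype(int)
    cv2.polylines(c,[q.reshape(-1,1,2)],False,col,1)
save(c,"pics/sc4.png")
E
```

```text
(no output)
```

View pics/sc4.png

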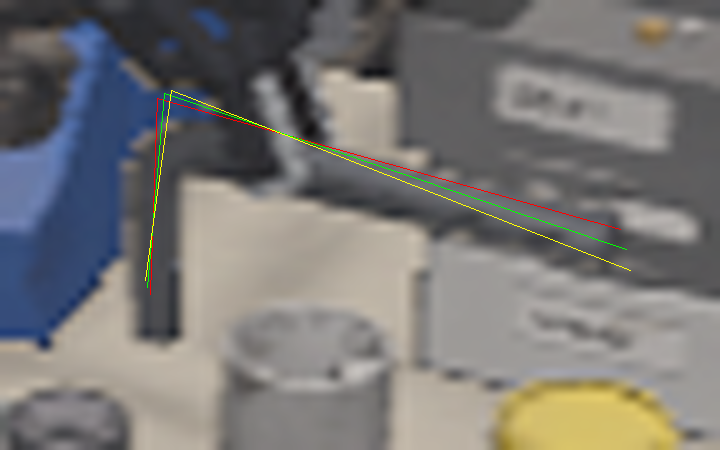

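The real key lies lower and with a flatter long arm than the model. That fits it having sagged about 5.7° inside the tube's play before I gripped it. I refit the in-hand pose (dx, dz, th) to these points.

```bash
python3 - <<'E'
from h import *
from scipy.optimize import least_squares
im=np.load("sc.npy");ks=cam("scene");x0,y0,s=252,155,10
a=np.load("w3.npz");k3=(a["K"],a["E"])
p=robot.current_tool_pos(); R=Rot.from_euler('xyz',robot.current_eef_rot(),degrees=True)*KT.inv(); el0=p-R.apply([GX,0,0])
def pts(v,L):
    ex,ez,th=v; Rk=Rot.from_euler('y',-th,degrees=True)
    return el0+R.apply(Rk.apply(L)+[ex,0,ez])
L=[[0,0,-.07],[0,0,0],[.16,0,0]]
crop=lambda P:(proj(P,ks)-[x0,y0]+.5)*s
g=lambda t:(np.radians(0),)
mod=np.array([0.,-.013,5.7])
print("physical model: w3 row",proj(pts(mod,[[-.0098,0,-.07]]),k3)[0,1],"meas 73.3; scene",crop(pts(mod,L)).round(0).tolist())
def res(v):
    c=crop(pts(v,L)); return np.r_[(proj(pts(v,[[-.0098,0,-.07]]),k3)[0,1]-73.3)/1.5,(c[0]-[158,338])/10,(c[2]-[610,238])/15,(v[2]-5.7)/2, (v[1]+.013)/.004]
r=least_squares(res,mod,x_scale=[.01,.01,5]);print(r.x,r.fun.round(1),crop(pts(r.x,L)).round(0).tolist())
v=r.x;t=Rot.from_euler('y',-v[2],degrees=True).apply([0,0,-.07])+[v[0],0,v[1]];print("tip in nominal key frame",t)
E
```

```text
physical model: w3 row 83.4780932265772 meas 73.3; scene [[179.0, 338.0], [167.0, 139.0], [631.0, 223.0]]
[-4.30457132e-03 -1.39914499e-02  4.83231633e+00] [-0.2  0.6 -0.1  0.5 -0.5 -0.4 -0.2] [[164.0, 337.0], [155.0, 138.0], [618.0, 230.0]]
tip in nominal key frame [ 0.00159222  0.         -0.08374264]
```

```bash
cat >> h.py <<'E'
EX,EZ,TH=-.0043,-.0140,4.83
def held(tip,head,elev=0.):
    """TCP pose that puts the held key's short tip at `tip`"""
    Rk=key_R(head,elev); E=np.array(tip)+Rk.apply([0,0,.07])
    Rn=Rk*Rot.from_euler('y',TH,degrees=True); el=E-Rn.apply([EX,0,EZ])
    return tool(el,Rn)
E
python3 - <<'E'
from h import *
p,o=held([*SC,.185],HD); robot.line_to(p,o,velocity=.1)
p,o=held([*SC,.150],HD); robot.line_to(p,o,velocity=.1); robot.pause(.3)
print(robot.current_tool_pos()-p)
ke=cam("wrist"); im=vision.grab_frame("wrist"); np.savez("w4.npz",K=ke[0],E=ke[1],im=im)
tip=np.array([*SC,.150]);R=key_R(HD,0)
hexw=[tip+R.apply([.0098*np.cos(t),.0098*np.sin(t),0]) for t in np.radians(np.arange(0,360,60))]
t=np.linspace(0,2*np.pi,40); head=np.c_[SC[0]+.0205*np.cos(t),SC[1]+.0205*np.sin(t),0*t+.137]
A=proj(hexw,ke);B=proj(head,ke);print(A.round(1).tolist())
im=im.copy();x0,y0,w,h,s=170,0,160,120,5
c=cv2.resize(im[y0:y0+h,x0:x0+w],None,fx=s,fy=s,interpolation=cv2.INTER_CUBIC)
for P,col in((A,(255,0,0)),(B,(0,255,0))): cv2.polylines(c,[((P-[x0,y0]+.5)*s).astype(np.int32).reshape(-1,1,2)],True,col,1)
save(c,"pics/w4.png");print(robot.current_time_s())
E
```

```text
[ 4.30974589e-04 -6.53957939e-05  6.04867933e-04]
[[248.7, 108.7], [263.7, 100.4], [264.2, 83.0], [248.6, 73.9], [233.2, 83.0], [233.7, 100.4]]
15.5583
```

View pics/w4.png

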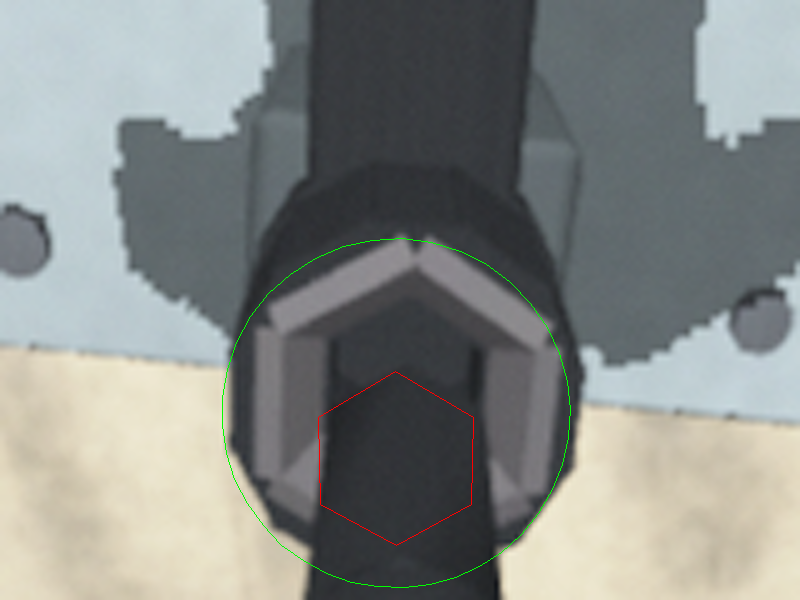

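The wrist crop shows the tip centred laterally over the socket, with both about 10 px right of prediction (a common camera offset). The screw rim looks rotated about 2° clockwise, and the tip is about 1 mm short toward the tray. I correct for that and insert.

```bash
cat >> h.py <<'E'
HD=263.5; TG=SC+.001*np.array([np.cos(np.radians(85)),np.sin(np.radians(85))])
E
python3 - <<'E'
from h import *
p,o=held([*TG,.142],HD); robot.line_to(p,o,velocity=.08)
F0=np.array(robot.current_contact_force())
for z,fs in((.126,15),(.101,25)):
    p,o=held([*TG,z],HD); s=robot.line_to(p,o,velocity=.04,f_stop=fs); d=robot.current_tool_pos()-p
    print(z,s,"err mm",(d*1e3).round(1),"F",(np.array(robot.current_contact_force())-F0).round(1),"M",np.round(robot.current_torque(),2))
    if s and z>.11: break
print(robot.current_time_s())
E
```

```text
0.126 False err mm [-0.1 -0.3 -0.1] F [ 0.9 -1.6 -0. ] M [ 0.34 -0.22 -0.01]
0.101 False err mm [ 0.5 -1.7  2.2] F [-2.2 -1.3 14.5] M [-0.3   0.77 -0.11]
17.1333
```

```bash
python3 - <<'E'
from h import *
V=Rot.from_matrix(np.diag([-1.,1,-1]))
fingers.gripper_to(0.5); robot.pause(.2)
R=Rot.from_euler('xyz',robot.current_eef_rot(),degrees=True); p0=robot.current_tool_pos()
robot.line_to(p0-.06*R.apply([0,0,1]),velocity=.15)
pose=lambda d,z,r=.115:tool([*SC,z],key_R(HD+d,0),r,V)
p,o=pose(0,.25); robot.line_to(p,o,velocity=.2); robot.pause(.2)
ke=cam("wrist"); im=vision.grab_frame("wrist"); save(im,"pics/w5.png",1.5)
q=robot.current_joint_positions()
print("seen",[(np.round(r["rect"]).tolist(),round(r["p"],2)) for r in recognise("hex_key","wrist")],"pred el, .1 arm, tip",proj([[SC[0],SC[1],.173],tool([*SC,.173],key_R(HD,0),.1)[0],tool([*SC,.173],key_R(HD,0),.16)[0]],ke).round(0).tolist())
print(np.round(q,0),robot.current_time_s())
E
```

```text
seen [([249.0, 139.0, 36.0, 260.0], 0.91), ([309.0, 263.0, 74.0, 75.0], 0.62), ([256.0, 32.0, 63.0, 65.0], 0.28)] pred el, .1 arm, tip [[250.0, 14.0], [250.0, 184.0], [249.0, 266.0]]
[ 5. 12. 26. 95. -6. 74. 26.] 19.225
```

View pics/w5.png

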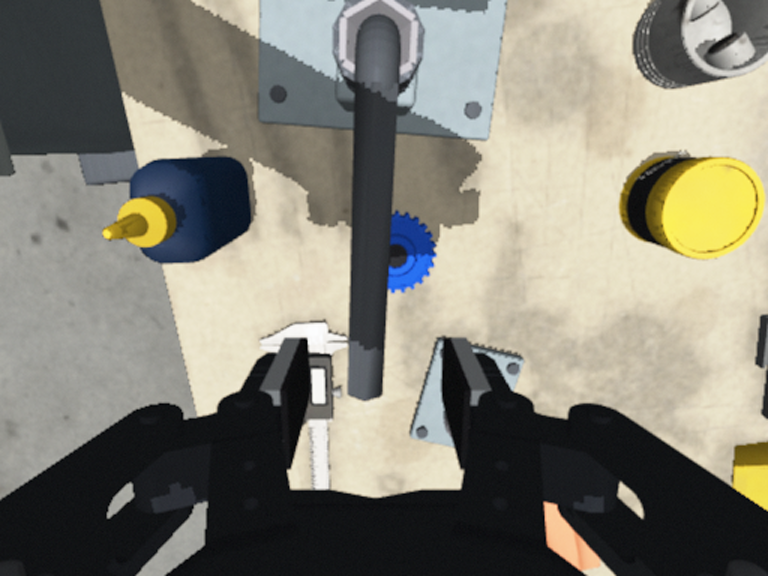

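The key stands in the screw: elbow over the head at (378,35), long arm down to (366,395) between the open fingers. I descend and push it round.

```bash
python3 - <<'E'
from h import *
V=Rot.from_matrix(np.diag([-1.,1,-1]))
pose=lambda d,z,r=.115:tool([*SC,z],key_R(HD+d,0),r,V)
p,o=pose(0,.163); print(robot.line_to(p,o,velocity=.12,f_stop=12)); F0=np.array(robot.current_contact_force())
try:
    for d in (11,22,33,44,55,66,77,87):
        p,o=pose(d,.163); robot.line_to(p,o,velocity=.08)
        F=np.array(robot.current_contact_force())-F0
        print(d,F.round(1),(robot.current_tool_pos()-p).round(4),np.round(robot.current_joint_positions(),0),round(robot.current_time_s(),1))
except robot.PlanningError as e: print("PE",d,e)
E
```

```text
False
11 [-6.3  3.5  3.5] [-0.0026 -0.0004  0.0006] [ 8. 19. 23. 99. -8. 64. 38.] 20.5
22 [-6.7  1.2  3.3] [-0.0033 -0.0012  0.0007] [ 9. 21. 20. 97. -8. 65. 47.] 20.9
33 [-6.6 -0.8  3.9] [-0.0034 -0.0021  0.0008] [ 9. 22. 18. 94. -7. 65. 56.] 21.4
44 [-7.1 -2.8  3.9] [-0.0032 -0.0031  0.0009] [10. 23. 15. 92. -6. 66. 64.] 21.8
55 [-5.4 -3.3  2.7] [-0.0029 -0.0041  0.0012] [10. 24. 13. 90. -5. 66. 72.] 22.2
66 [-4.8 -4.3  1.8] [-0.0022 -0.0052  0.0015] [10. 25. 10. 89. -4. 66. 80.] 22.6
77 [-3.2 -6.7  1.9] [-0.0013 -0.0061  0.0018] [10. 25.  8. 89. -3. 67. 88.] 23.1
87 [-2.6 -7.2  2. ] [-0.0002 -0.0065  0.0023] [ 9. 25.  5. 88. -2. 66. 95.] 23.5
```

Push forces stayed at about 8 N tangential all the way, as expected for the stiff screw. Next is the tab, after checking its position in the top picture.

```bash
python3 - <<'E'
from h import *
kt=cam("top")
V=Rot.from_matrix(np.diag([-1.,1,-1]))
pose=lambda d,z,r=.115:tool([*SC,z],key_R(HD+d,0),r,V)
p,o=pose(81,.163); robot.line_to(p,o,velocity=.08); print("F",robot.current_contact_force())
robot.line_to(p+[0,0,.11],velocity=.15)
print("tab(top0)",atz((246/1.5,283/1.5),kt,.085).round(3),"vise near edge",atz((243/1.5,328/1.5),kt,.1).round(3),"can",atz((168/1.5,192/1.5),kt,.19).round(3))
a=np.radians(80);u=np.array([np.cos(a),np.sin(a)])
tab=SC+.18*u+.103*u;print("tab model",tab)
fingers.gripper_to(0.0,force=40)
for yaw in(170,-10,80,-100):
    q=robot.inverse_kinematics([*tab,.13],[180,0,yaw]);print(yaw,None if q is None else np.round(q,0))
im=vision.grab_frame("wrist");save(im,"pics/w6.png",1.0)
print(np.round(robot.current_joint_positions(),0),robot.current_time_s())
E
```

```text
F [ 0.74110181 -1.24251115  0.69148404]
tab(top0) [0.507 0.153 0.085] vise near edge [0.42  0.154 0.1  ] can [0.66  0.264 0.19 ]
tab model [0.50164243 0.15220059]
170 [-17.  21.  -2. 100.   1.  59.  60.]
-10 [ -39.   22.   26.  101.  -11.   60. -109.]
80 [-27.  21.  10. 101.  -4.  59. -25.]
-100 [ -6.  21. -16. 100.   7.  60. 145.]
[ 9. 21.  7. 78. -3. 80. 90.] 25.1917
```

```bash
python3 - <<'E'
from h import *
t=np.array([.504,.1525]); o=[180,0,80]
robot.move_to([*t,.19],o); robot.line_to([*t,.112],velocity=.15); F0=np.array(robot.current_contact_force())
for z in(.09,.065,.045,.034):
    s=robot.line_to([*t,z],velocity=.08,f_stop=35)
    print(z,s,robot.current_tool_pos()[2].round(4) if hasattr(robot.current_tool_pos()[2],'round') else robot.current_tool_pos()[2],(np.array(robot.current_contact_force())-F0).round(1),round(robot.current_time_s(),1))
    if s: break
robot.pause(.4)
robot.line_to([*t,.20],velocity=.2); robot.line_to([.40,.10,.36],velocity=.25)
tp=vision.grab_frame("top"); sc=vision.grab_frame("scene")
a=cv2.resize(tp[130:270,140:340],(600,420),interpolation=cv2.INTER_CUBIC)
for l in("gear","small_gear"): print(l,[(np.round(r["rect"]).tolist(),round(r["p"],2)) for r in recognise(l,"top")])
b=cv2.resize(sc[160:290,170:310],(0,0),fx=3.2,fy=3.2,interpolation=cv2.INTER_CUBIC)
H=420;b=cv2.resize(b,(int(b.shape[1]*H/b.shape[0]),H)); save(cv2.resize(np.hstack([a,b]),None,fx=800/(600+b.shape[1]),fy=800/(600+b.shape[1])),"pics/fin.png");print(robot.current_time_s())
E
```

```text
0.09 False 0.0913 [1.3 2.2 2.5] 28.1
0.065 False 0.0654 [2.7 2.7 1.9] 28.5
0.045 True 0.0487 [-1.8  0.1  8.3] 28.8
gear [([190.0, 182.0, 18.0, 22.0], 0.63), ([133.0, 200.0, 17.0, 14.0], 0.56), ([301.0, 207.0, 18.0, 21.0], 0.52)]
small_gear [([182.0, 204.0, 14.0, 12.0], 0.49)]
31.2583
```

View pics/fin.png

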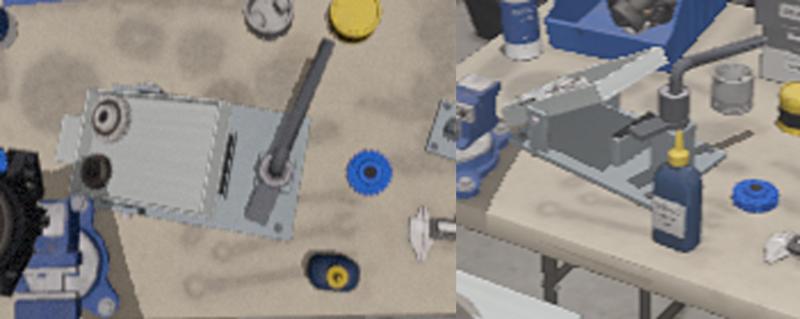

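The final picture shows the tray tipped and both gears at the tab end at (110,118) and (95,172). The key stands in the screw and points clear of the tray, with its tip at (325,42). The dog has swung to about 78°. One gentle confirming push on the tab, then I hand in.

```bash
python3 - <<'E'
from h import *
t=np.array([.504,.1525]); o=[180,0,80]
robot.line_to([*t,.20],o,velocity=.25); robot.line_to([*t,.06],velocity=.15,f_stop=20)
s=robot.line_to([*t,.038],velocity=.03,f_stop=22); print(s,robot.current_tool_pos(),robot.current_contact_force())
robot.pause(.15); robot.line_to([*t,.20],velocity=.2); robot.line_to([.40,.10,.36],velocity=.25); robot.pause(.3)
kt=cam("top"); vision.grab_frame("top")
a=np.radians(80);u=np.array([np.cos(a),np.sin(a)]);h=SC+.18*u
for l in("gear","small_gear"):
    for r in recognise(l,"top"): P=atz(r["rect"][:2],kt,.05); print(l,round(r["p"],2),"along tray",((P[:2]-h)@u).round(3))
print(robot.current_time_s()); workorder.close_job()
E
```

```text
True [0.5045644  0.15278196 0.04827525] [-0.12032445 -0.21919467  6.84155529]
gear 0.78 along tray 0.043
gear 0.56 along tray -0.299
gear 0.49 along tray 0.2
gear 0.35 along tray -0.143
small_gear 0.56 along tray 0.055
36.25
the job is handed in; nothing more can be done
```

I did the whole job and handed it in at about 36 s of the 48 s allowed. The hand-in call gives no verdict, so the checks below are my own.

- **Key in the screw:** I drew the key out of its holder, turned it over and lowered the short arm until it met the socket floor with about 14 N. Its tip then stood at about 103 mm, which is the socket floor height.
- **Screw turned:** Pushing the long arm round took a steady 7–8 N. In the last viewed picture the dog and long arm give a screw angle of about 1.35 rad. The key stands upright in the screw, and its long arm is clear of the tray.
- **Tray tipped:** The tab went down to a firm stop with the fingertips at about 31 mm. A second gentle push stopped at the same height. I read this as the end stop but could not read the tilt itself.
- **Gears:** Both slid to the tab end. The final top picture puts them about 43 mm (big) and 55 mm (small) past the hinge, good to about 1 cm because the top camera is coarse. The detector's other "gear" hits were look-alikes elsewhere.
- **Bystanders:** The bottle stood where it was in the last picture. I did not measure the can, tin or wood block again, but no contact showed in the forces I read.

One measurement disagreed on the way. The key sat about 5° off and 14 mm lower in the hand than first assumed, because it had sagged in the tube. I corrected this from the pictures before inserting.

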